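Fill the ware crate and hold its sprung gate open

ROBOT

A 7-joint arm with a two-finger parallel gripper is mounted at the origin on the work surface. World frame = base frame: x ahead of the robot, y to its left, z up, the work surface at z = 0. Lengths are in m, angles in rad, forces in N, time in s.
With the tool pointing down it reaches from about 0.425 to 0.925 m from the base axis. Payload 6.8 kg.
Tool frame: the origin (TCP) lies at the very end of the fingers, on their centre line; the grasp point (between the pads) lies 19 mm behind it; z points along the fingers, y is the line along which they close (so a half turn about z gives the same grasp; the last joint's range is limited). The gripper opens to 85 mm and grips with 20 to 120 N. Pads are 22 mm wide; open, the fingers measure 114 mm over their backs; the gripper's body (76 mm by 85 mm) begins 54 mm behind the grasp point. The pads swing forward as they close: fully open they stand 13 mm farther back than shut.
Start: joints at [-0.108, 0.477, 0.022, 1.555, -0.011, 1.109, -0.083], TCP at [0.675, 0, 0.231] pointing down, gripper open.
Joint ranges: [-2.96, 2.96], [-0.34, 2.1], [-1.41, 1.46], [0.24, 2.44], [-1.37, 4.51], [0.17, 1.92], [-2.96, 2.96]. Speed limits (rad/s): [2.39, 2.39, 3.14, 3.14, 3.14, 3.14, 3.14].

INTERFACE

Orientations are given as a unit quaternion [w, x, y, z].
In Python, from station import readout, viewer, bot gives the robot as it stands. The module is installed in compiled form; this text tells all that it offers.
- The arm moves only by the shell command python3 -m handwheel 'ROWS' [FORCE]. ROWS is JSON, a list of rows, each a list of 3 entries, a list of its own where there are three numbers: the shift along the tool's x, y, z in mm, then the turn, a rotation vector about the tool's x, y, z in degrees, then the gripper command: -1 is fully open, 1 is shut, values between are in proportion. In form: [[[x, y, z], [ax, ay, az], grip], ...]. A call has 1 to 20 rows; each row is the pose to reach, as a shift and turn from the pose commanded when the call began, along the tool's axes at that moment; what a row does not reach only later rows make up. A row lasts 1/12 s, in which the tool goes at most 41.7 mm and 7.16 degrees, less where a joint would pass 70% of its speed; a pose out of reach is approached as far as the arm can. A call with a gripper value outside its range is refused whole. The fingers move at their own pace and stop on an object; FORCE is the grip in N (left out, the last holds). Time passes only in rows, so rows that repeat a pose let the fingers close. It gives the time, the measured TCP pose, the force and the opening at its end, in the units of the state.
- readout.get_obs(): the state, without advancing time (a new reading comes with each control period).
- viewer.read_camera(name): name is "scene" or "side" or "wrist"; returns a dict with "frame" (420x560x3 uint8, red, green, blue), "fx", "fy", "cx", "cy" (pixels), "rvec" (rotation vector, rad) and "tvec" (3), from world to camera coordinates, as OpenCV has them; the wrist camera has in their place "tool_from_camera" (4x4, takes a point from camera to tool coordinates, whose origin is the TCP and whose axes are the flange's). Camera axes: x right, y down, z forward; pixel columns grow to the right and rows downward; lengths in m; the calibration is good to about 2 mm. The wrist camera is an equidistant fisheye: a pixel r from the principal point sees the ray r / f radians off the axis. A picture is of the moment at which its call begins: read the wrist's pose just before it. There is no depth.
- bot.hand_in(): hands the job in, once; it reports no verdict.
Trained networks look in a picture, given as the dict that the camera call returned (one of the last four; its "shot" number tells which), for a name from the list of things; names that differ only in an ending like _2 or _b are one class to them, and where a whole thing is asked for, a point or a joint stands for the part that bears it (a point fixed in the world has none). Each returns a list of dicts, best first, with "score" (0 to 1); they miss things now and then, are a little off and sometimes report something else, mostly with a low value. They report only what shows in the picture. A call takes as long as a camera call. They do not tell look-alikes from the thing itself.
- viewer.search_frame(picture, target): "rect" ([centre column, centre row, width, height] in pixels, round what is visible of it).
- viewer.outline_of(picture, target): "mask" (420x560 bool, what is visible of it) and "rect" ([centre column, centre row, width, height] in pixels, round what is visible of it).
The state is a dict: "t": time; "q": joint angles; "joint_vel": joint speeds; "joint_torque": joint torques, N m; "eef_pos": TCP position; "tool_rot": TCP orientation; "contact_force": force on the tool from outside, world axes, zero at the start; "torque": the same for the moment, N m; "gripper_width": opening from 0.0 (shut) to 1.0 (fully open).
Only numpy, scipy, OpenCV 4.12 (cv2) and the standard library are available. Lean on these libraries where they do the work, as an engineer would, in place of code of your own. Each camera call takes 0.05 s, during which the arm holds its last target. There are 200 camera calls.

TASK

Stand the tumbler and the bud vase upright on the board inside the ware crate, beside the bowl already there. Then squeeze the lock pad in against the gate's top rail, squeeze the two latch plates together to draw the bolt, and swing the sprung gate out past its detent. Finish still holding the gate wide open, about square to the crate, so that the loaded board can be drawn out; leave the other things on the bench alone.

Things in the scene. Friction and masses are not known exactly. Their poses are not given: they have to be found in the camera images.
- crate: Plywood ware crate, fixed, open on top, outside 274 x 274 mm, turned about the vertical. Origin under its centre, at bench height. Walls 12 mm thick, 120 mm high on its +y, +x and -x sides; the steel gate closes its -y side. Clear inside: x and y -125 to 125 mm. A ware board (236 x 214 mm, top 24 mm above the bench) lies in it. Steel posts 20 mm square, 128 mm high, at the gate's two ends.
- crate_board (a point): Centre of the top face of the ware board in the crate, 24 mm above the bench; axes as the crate's.
- gate: Barred steel gate. Origin on its upright hinge axis at bench height, at crate x +130, y -140 mm. Shut, its axes match the crate's; it runs 262 mm along its own -x. Top rail 24 mm thick (y -12 to 12), 28 high, top 128 mm above the bench. Swings outward, counter-clockwise from above. Spring-shut: 0.24 Nm shut, 0.75 at the stop; a detent at 0.3 to 0.7 rad adds 1 Nm; let go, it falls back to it.
- gate_swing (a joint): Gate angle in rad: 0 shut, pi/2 square to the crate, stop at 1.75.
- gate_hinge (a point): Point on the gate's hinge axis, level with the top of its top rail (128 mm above the bench); axes as the gate's.
- lock_pad (a point): Lock pad: steel, 30 mm wide, 22 high, on the outer (-y) face of the gate's top rail, 85 mm from the hinge. This point: centre of its outer face, 114 mm above the bench, 24 mm from the rail's mid-plane when out, 15 when in. Squeeze it by pinching pad and rail from above, one finger outside, one inside the crate. While out it blocks the latch bolt.
- lock_slide (a joint): Lock pad travel in m: 0 out (locked), 0.009 fully in (unlocked). Takes about 5 N; stays in when let go.
- latch_fixed_plate (a point): Top centre of the fixed latch plate: upright steel finger plate, 6 mm thick along the rail, 24 mm across it, standing 35 mm up from the top rail (top 163 mm above the bench), 163 mm from the hinge. Axes as the gate's.
- latch_moving_plate (a point): Top centre of the moving latch plate, sized as the fixed one, 209 mm from the hinge, carried by the bolt. Squeezing both plates together along the rail (52 mm over both when shut, 37 squeezed) draws the bolt out of its keeper; keep squeezing while the gate leaves the keeper.
- latch_slide (a joint): Bolt travel in m: 0 shot, 0.015 fully drawn; the gate is free beyond 0.011. A spring of 4 to 7 N shoots it again when let go.
- tumbler: Terracotta tumbler, open on top, 85 mm high, 62 mm across at the rim and about 20 percent narrower at the foot, wall 5 mm, 0.14 to 0.28 kg, standing on the bench. Origin: centre of its underside, z up.
- vase: Terracotta bud vase, 122 mm high, solid; belly 62 mm across at 30 mm up, straight neck 26 mm across between 78 and 118 mm up, lip 29 mm across at the top; 0.18 to 0.36 kg, standing on the bench. Origin: centre of its underside, z up.
- bowl: Small terracotta bowl, 92 mm across, 42 mm high, already on the board in the crate, in the corner at crate +x +y. To be left standing there.
- brush: Brush lying on the bench. Bystander.
- jar: Lidded jar, 68 mm across, 85 mm high, standing on the bench. Bystander.
- arch: Low handbuilt clay form, about 160 mm long and 80 mm high, on the bench. Bystander.
Things that resemble listed ones, but are neither listed nor needed, are in the scene too. Leave any purple look-alike of the tumbler alone.

How it is judged:
By the outcome, as a careful person would: the job done as asked, in the order asked, and still so for the second after the job is handed in, while the arm keeps its last pose, push and grip.
It also fails if it takes over 72 s, if anything falls off the work surface, if the arm or the gripper's body presses on something with over 40 N, if the wrist force passes 120 N, or if a joint passes its speed limit or range.

## Working session

There is one attempt and no reset: what is moved stays moved. The work goes in short steps, Python scripts to look and compute and a shell command to move; the robot and the scene stay as the last step left them, time stands still between calls to the robot, and variables do not carry over. Pictures are saved under pics/ and viewed, on a budget of 10 in all, crops included, one or two more only if the job needs it, and the job is handed in when it is done.

```bash
mkdir -p pics; cat > h.py <<'E'
import numpy as np, cv2
from scipy.spatial.transform import Rotation as R
from station import readout, viewer, bot
def snap(cam,name=None):
    o=readout.get_obs(); p=viewer.read_camera(cam); p['obs']=o
    if name: cv2.imwrite('pics/'+name, cv2.cvtColor(p['frame'],cv2.COLOR_RGB2BGR))
    return p
def quat(o): q=o['tool_rot']; return R.from_quat([q[1],q[2],q[3],q[0]])
def ray(p,u,v):
    if 'rvec' in p:
        M=cv2.Rodrigues(np.array(p['rvec'],float))[0]; t=np.array(p['tvec'],float).ravel()
        d=np.array([(u-p['cx'])/p['fx'],(v-p['cy'])/p['fy'],1]); return -M.T@t, M.T@d
    a=np.array([(u-p['cx'])/p['fx'],(v-p['cy'])/p['fy']]); r=np.hypot(*a)+1e-12
    d=np.array([*(a/r*np.sin(r)),np.cos(r)]); T=np.array(p['tool_from_camera']); Q=quat(p['obs'])
    return Q.apply(T[:3,3])+np.array(p['obs']['eef_pos']), Q.apply(T[:3,:3]@d)
def at_z(p,u,v,z):
    c,d=ray(p,u,v); return c+d*(z-c[2])/d[2]
def proj(p,X):
    X=np.array(X,float)
    if 'rvec' in p:
        M=cv2.Rodrigues(np.array(p['rvec'],float))[0]; c=M@X+np.array(p['tvec']).ravel()
        return p['cx']+p['fx']*c[0]/c[2], p['cy']+p['fy']*c[1]/c[2]
    T=np.array(p['tool_from_camera']); l=quat(p['obs']).inv().apply(X-np.array(p['obs']['eef_pos']))
    c=T[:3,:3].T@(l-T[:3,3]); r=np.hypot(c[0],c[1])+1e-12; th=np.arctan2(r,c[2])
    return p['cx']+p['fx']*th*c[0]/r, p['cy']+p['fy']*th*c[1]/r
E
python3 - <<'E'
from h import *
o=readout.get_obs(); print(o['eef_pos'],o['tool_rot'],o['gripper_width'],o['t'])
ims=[]
for c in ['scene','side','wrist']:
    p=snap(c,c+'0.png'); ims.append(p['frame'])
    print(c,p['fx'],p['cx'],p['cy'],p.get('tvec'),p.get('tool_from_camera'))
    if 'rvec' in p: print('cam',ray(p,280,210))
    for n in ['crate','gate','tumbler','vase','bowl','lock_pad','latch_fixed_plate','latch_moving_plate','jar','arch','brush']:
        print(n,[(np.round(d['rect']).astype(int).tolist(),round(d['score'],2)) for d in viewer.search_frame(p,n)][:3])
E
```

```text
[ 6.74396512e-01 -1.15536380e-05  2.30331417e-01] [-5.96653568e-04  7.07095905e-01  7.07117078e-01 -6.80701453e-04] 0.9985708024154372 0.0
scene 416.6021892629395 279.55684594647465 200.5374951078549 [-0.41226322 -0.23254699  1.54361933] None
cam (array([ 1.23447499, -0.49135043,  0.91730364]), array([-0.53554569,  0.45213565, -0.71363941]))
crate [([308, 185, 138, 108], 0.68), ([256, 170, 20, 13], 0.44), ([284, 196, 80, 70], 0.22)]
gate [([285, 197, 80, 68], 0.88)]
tumbler [([161, 258, 27, 35], 0.92), ([113, 263, 28, 36], 0.89)]
vase [([178, 223, 22, 38], 0.96)]
bowl [([339, 181, 30, 18], 0.77), ([323, 265, 52, 38], 0.7)]
lock_pad [([286, 198, 9, 12], 0.61), ([284, 197, 82, 70], 0.59)]
latch_fixed_plate [([283, 197, 80, 70], 0.91)]
latch_moving_plate [([260, 167, 8, 14], 0.45), ([322, 265, 54, 40], 0.21)]
jar []
arch [([325, 268, 53, 37], 0.81), ([284, 195, 83, 71], 0.39)]
brush [([159, 322, 56, 77], 0.95)]
side 418.39357913451454 273.5257513226388 209.17114041199758 [0.57372859 0.22551981 1.03173249] None
cam (array([0.29934992, 0.70140661, 0.92893164]), array([ 0.26720882, -0.6088
[... 626 characters left out ...]
7581946e-01  8.45436383e-02]
 [ 9.99999380e-01 -1.65174232e-04 -1.10162432e-03  2.98108884e-04]
 [ 9.86731494e-04 -3.27582313e-01  9.44822129e-01 -1.42921954e-01]
 [ 0.00000000e+00  0.00000000e+00  0.00000000e+00  1.00000000e+00]]
crate [([180, 81, 360, 163], 0.93)]
gate [([177, 122, 330, 69], 0.92)]
tumbler [([145, 409, 20, 22], 0.68), ([191, 360, 23, 26], 0.68)]
vase [([120, 312, 39, 32], 0.96), ([145, 409, 21, 22], 0.34)]
bowl []
lock_pad [([190, 135, 41, 16], 0.75)]
latch_fixed_plate [([176, 122, 329, 73], 0.65)]
latch_moving_plate [([36, 139, 47, 35], 0.76)]
jar [([178, 120, 325, 73], 0.48)]
arch [([384, 145, 72, 138], 0.69), ([38, 143, 50, 39], 0.25)]
brush [([241, 359, 28, 11], 0.69)]
```

View pics/scene0.png

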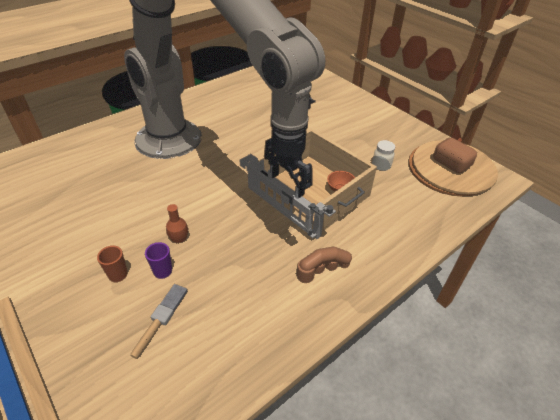

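View pics/side0.png

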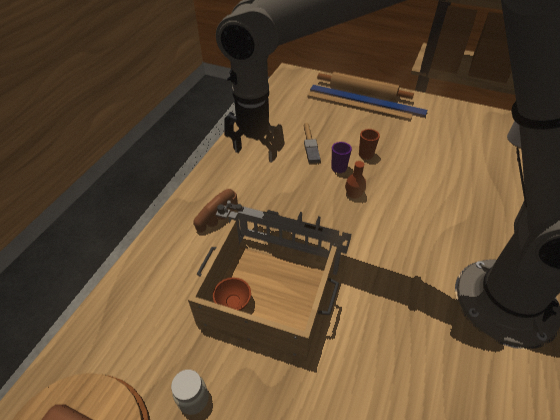

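Scene: terracotta tumbler at (113,263), purple look-alike (160,260), vase (177,223). The gate faces -y with its hinge at the far (+x) end, and the bowl is in the crate's far corner. Now the wrist view and an enlarged side crop.

```bash
python3 - <<'E'
import cv2
a=cv2.imread('pics/side0.png')[190:370,180:380]
cv2.imwrite('pics/m1.png',cv2.resize(a,(666,600),interpolation=cv2.INTER_CUBIC))
E
```

```text
(no output)
```

View pics/wrist0.png

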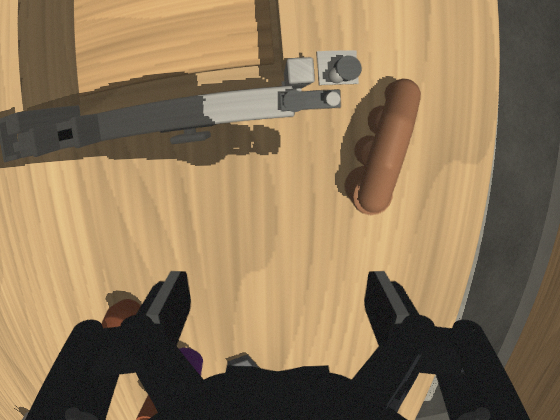

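View pics/m1.png

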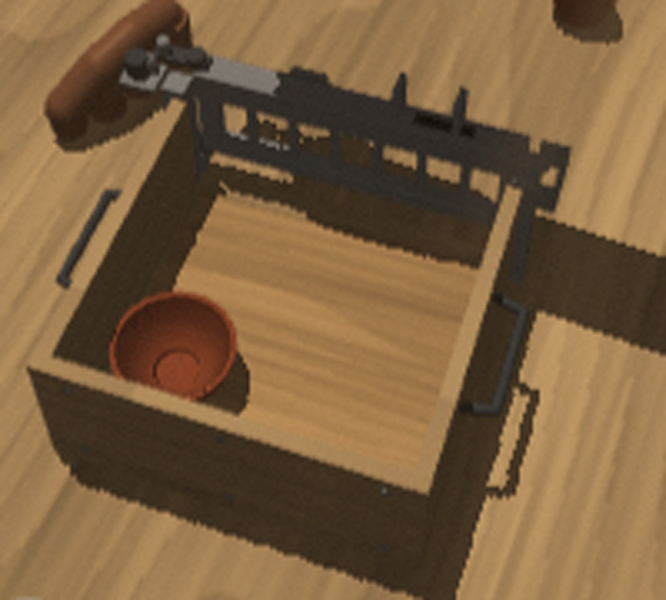

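The side crop gives the rear rim corners at about side px (189,300) and (310,338), and the latch plate tops at (300.6,212.5) and (318.3,217). The bowl is in the far corner. The wrist view shows the hinge post at about (300,70) and the arch to its right, at about (385,145).

```bash
cat >> h.py <<'E'
from scipy.optimize import least_squares
def fitcrate(obs):  # obs: list (p,u,v,crate xyz)
    def f(s):
        c,sn=np.cos(s[2]),np.sin(s[2]); r=[]
        for p,u,v,X in obs:
            a=proj(p,[s[0]+c*X[0]-sn*X[1],s[1]+sn*X[0]+c*X[1],X[2]]); r+= [a[0]-u,a[1]-v]
        return np.array(r)
    s=least_squares(f,[.67,.15,0],loss='soft_l1'); return s.x,f(s.x).round(1)
E
python3 - <<'E'
from h import *
s=snap('side'); w=snap('wrist'); c=snap('scene')
k=lambda x,y:(180+x/3.333,190+y/3.333)
obs=[(s,*k(30,368),(.137,.137,.12)),(s,*k(432,492),(-.137,.137,.12)),(s,*k(402,75),(.130-.163,-.14,.163)),(s,*k(461,90),(.130-.209,-.14,.163))]
x,r=fitcrate(obs); print(x,r)
cc,sn=x[:2],0
Rm=np.array([[np.cos(x[2]),-np.sin(x[2])],[np.sin(x[2]),np.cos(x[2])]])
for n,X in dict(hinge=(.13,-.14,.128),pad=(.045,-.164,.114),fix=(-.033,-.14,.163),mov=(-.079,-.14,.163),free=(-.132,-.14,.128)).items():
    W=[*(x[:2]+Rm@X[:2]),X[2]]; print(n,np.round(W,3),np.round(proj(w,W)),np.round(proj(s,W)),np.round(proj(c,W)))
for n,z in (('tumbler',.0),('vase',.0)):
  for p in (s,c):
    for d in viewer.outline_of(p,n)[:2]:
        u,v,ww,h=d['rect']; m=np.argwhere(d['mask'])
        print(n,round(d['score'],2),'base',at_z(p,u,v+h/2,0).round(3),'top',at_z(p,u,v-h/2,.085 if n=='tumbler' else .122).round(3),p['frame'][int(v),int(u)], 'mid',at_z(p,m[:,1].mean(),m[:,0].mean(),.045 if n=='tumbler' else .05).round(3))
E
```

```text
[0.54390164 0.21155487 0.09212042] [-0.2 -0.7  0.7 -0.6 -0.6  1.2  0.1  1.1]
hinge [0.686 0.084 0.128] [292. 101.] [239. 208.] [312. 207.]
pad [0.604 0.052 0.114] [190. 142.] [273. 213.] [283. 199.]
fix [0.524 0.069 0.163] [ 74. 136.] [300. 214.] [270. 168.]
mov [0.478 0.065 0.163] [ 32. 146.] [318. 218.] [259. 161.]
free [0.425 0.06  0.128] [ 18. 150.] [339. 233.] [248. 162.]
tumbler 0.86 base [ 0.506 -0.274  0.   ] top [ 0.537 -0.341  0.085] [40 24 39] mid [ 0.53  -0.306  0.045]
tumbler 0.66 base [ 0.446 -0.363  0.   ] top [ 0.476 -0.422  0.085] [54 31 19] mid [ 0.466 -0.398  0.045]
tumbler 0.88 base [ 0.542 -0.316  0.   ] top [ 0.508 -0.281  0.085] [114  58 139] mid [ 0.526 -0.3    0.045]
tumbler 0.78 base [ 0.489 -0.417  0.   ] top [ 0.455 -0.38   0.085] [96 59 41] mid [ 0.463 -0.4    0.045]
vase 0.71 base [0.691 0.076 0.   ] top [0.422 0.307 0.122] [134 107  80] mid [0.559 0.211 0.05 ]
vase 0.6 base [ 0.458 -0.22   0.   ] top [ 0.444 -0.191  0.122] [111  66  48] mid [ 0.452 -0.21   0.05 ]
```

Crate fit is good to about 1 px: centre (0.544, 0.212), yaw 5.3°. The tumbler is at (0.464,-0.399) and the vase near (0.452,-0.21). Moving over the tumbler for a closer look.

```bash
python3 -m handwheel '[[[-40,-21,0],[0,0,0],-1],[[-80,-42,0],[0,0,0],-1],[[-120,-63,0],[0,0,0],-1],[[-160,-84,0],[0,0,0],-1],[[-200,-105,0],[0,0,0],-1],[[-240,-126,0],[0,0,0],-1],[[-280,-147,0],[0,0,0],-1],[[-320,-168,0],[0,0,0],-1],[[-360,-189,0],[0,0,0],-1],[[-400,-210,0],[0,0,0],-1],[[-400,-210,0],[0,0,0],-1],[[-400,-210,0],[0,0,0],-1]]' 30
python3 - <<'E'
from h import *
w=snap('wrist','w1.png'); print(w['obs']['t'],w['obs']['eef_pos'])
for n in ('tumbler','vase'):
    for d in viewer.outline_of(w,n)[:2]:
        u,v,ww,h=d['rect']; print(n,round(d['score'],2),np.round(d['rect']),w['frame'][int(v),int(u)],[at_z(w,u,v,z).round(3) for z in (.0,.04,.085,.122)])
print(proj(w,[.464,-.399,.085]),proj(w,[.452,-.215,.122]))
E
```

```text
t: 3.15
eef_pos: [0.4587, -0.4086, 0.2318]
tool_rot: [0.001, 0.711, 0.703, -0.002]
contact_force: [-0.7, -0.6, -0.8]
gripper_width: 0.999
3.15 [ 0.45872454 -0.40864665  0.23179309]
tumbler 0.6 [285. 179.  63.  69.] [78 49 31] [array([ 0.468, -0.417,  0.   ]), array([ 0.467, -0.407,  0.04 ]), array([ 0.466, -0.396,  0.085]), array([ 0.465, -0.387,  0.122])]
tumbler 0.6 [353.  77.  71.  69.] [56 31 65] [array([ 0.547, -0.297,  0.   ]), array([ 0.537, -0.299,  0.04 ]), array([ 0.527, -0.303,  0.085]), array([ 0.518, -0.305,  0.122])]
(np.float64(283.11025451135026), np.float64(182.1521253272666)) (np.float64(265.50236107803374), np.float64(-32.65313631883396))
```

View pics/w1.png

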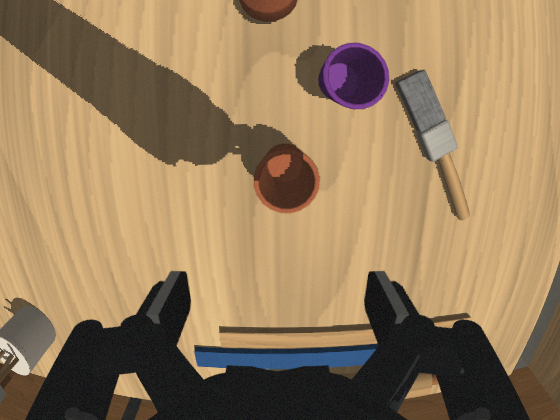

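The tumbler's rim is centred at (287,179), the purple one is beside it at (355,77), and the vase is at the top edge. Rim at z = .085 gives (.466,-.397). Descending partway to check tracking.

```bash
python3 -m handwheel '[[[3,2,30],[0,0,0],-1],[[3,2,60],[0,0,0],-1],[[3,2,85],[0,0,0],-1],[[3,2,100],[0,0,0],-1],[[3,2,100],[0,0,0],-1],[[3,2,100],[0,0,0],-1]]'
```

```text
t: 3.8
eef_pos: [0.4679, -0.3951, 0.1309]
tool_rot: [-0.001, 0.706, 0.708, 0.0]
contact_force: [0.5, -0.2, 0.8]
gripper_width: 0.997
```

```bash
python3 -m handwheel '[[[-2,-1,30],[0,0,0],-1],[[-2,-1,60],[0,0,0],-1],[[-2,-1,80],[0,0,0],-1],[[-2,-1,87],[0,0,0],-1],[[-2,-1,87],[0,0,0],-1],[[-2,-1,87],[0,0,0],0],[[-2,-1,87],[0,0,0],1],[[-2,-1,87],[0,0,0],1],[[-2,-1,87],[0,0,0],1],[[-2,-1,87],[0,0,0],1],[[-2,-1,87],[0,0,0],1],[[-2,-1,80],[0,0,0],1],[[-2,-1,60],[0,0,0],1],[[-2,-1,30],[0,0,0],1],[[-2,-1,-10],[0,0,0],1],[[-2,-1,-50],[0,0,0],1],[[-2,-1,-80],[0,0,0],1],[[-2,-1,-90],[0,0,0],1]]' 30
```

```text
t: 5.3
eef_pos: [0.468, -0.4008, 0.2281]
tool_rot: [0.005, 0.707, 0.707, 0.001]
contact_force: [0.5, 0.3, -1.0]
gripper_width: 0.71
```

```bash
python3 -m handwheel '[[[20,1,-20],[0,0,0],1],[[60,3,-40],[0,0,0],1],[[100,6,-40],[0,0,-1],1],[[140,8,-40],[0,0,-2],1],[[180,10,-40],[0,0,-3],1],[[220,12,-40],[0,0,-4],1],[[260,14,-40],[0,0,-5],1],[[300,17,-40],[0,0,-5],1],[[340,19,-40],[0,0,-5],1],[[380,21,-40],[0,0,-5],1],[[420,23,-40],[0,0,-5],1],[[460,26,-40],[0,0,-5],1],[[500,28,-40],[0,0,-5],1],[[530,30,-40],[0,0,-5],1],[[550,31,-40],[0,0,-5],1],[[562,32,-40],[0,0,-5],1],[[562,32,-40],[0,0,-5],1],[[562,32,-40],[0,0,-5],1]]'
python3 - <<'E'
from h import *
p=snap('scene','sc2.png'); s=snap('side','si2.png'); o=p['obs']; print(o['eef_pos'])
x=[.544,.212,.092]
c,sn=np.cos(x[2]),np.sin(x[2])
for X in [(.07,.07,.066),(.137,-.137,.12),(-.137,.137,.12),(.137,.137,.12),(-.033,-.14,.163)]:
  W=[x[0]+c*X[0]-sn*X[1],x[1]+sn*X[0]+c*X[1],X[2]]; print(np.round(proj(p,W)),np.round(proj(s,W)))
for q in (p,s):
  for d in viewer.search_frame(q,'bowl')[:2]: print(d['score'],np.round(d['rect']), at_z(q,d['rect'][0],d['rect'][1],.045).round(3))
E
python3 - <<'E'
import cv2,numpy as np
a=cv2.imread('pics/sc2.png')[100:310,140:420]; b=cv2.imread('pics/si2.png')[100:370,150:400]
cv2.imwrite('pics/m2.png',np.hstack([cv2.resize(a,(400,300)),cv2.resize(b,(400,432))[:300] if 0 else cv2.resize(b,(400,300))]))
E
```

```text
t: 6.8
eef_pos: [0.4978, 0.162, 0.2611]
tool_rot: [0.0, 0.676, 0.737, -0.001]
contact_force: [-0.3, -1.0, -1.8]
gripper_width: 0.713
[0.49784566 0.16202839 0.2610504 ]
[342. 178.] [231. 295.]
[315. 210.] [236. 210.]
[309. 127.] [310. 337.]
[376. 165.] [189. 300.]
[271. 168.] [300. 214.]
0.54 [340. 182.  25.  20.] [0.601 0.287 0.045]
0.2 [293. 126.  16.  35.] [0.272 0.371 0.045]
0.66 [232. 296.  38.  33.] [0.611 0.279 0.045]
```

View pics/m2.png

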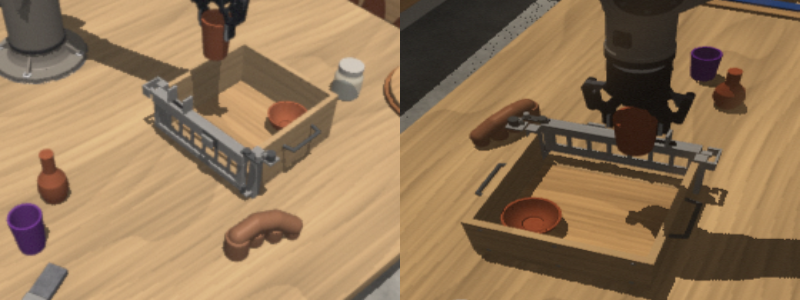

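Side px (232,296) for the bowl matches the fit, so the bowl is at about (.606,.283). The tumbler is held level over the crate. Lowering and releasing.

```bash
python3 -m handwheel '[[[0,0,30],[0,0,0],1],[[0,0,70],[0,0,0],1],[[0,0,110],[0,0,0],1],[[0,0,145],[0,0,0],1],[[0,0,170],[0,0,0],1],[[0,0,182],[0,0,0],1],[[0,0,188],[0,0,0],1],[[0,0,190],[0,0,0],1],[[0,0,192],[0,0,0],1],[[0,0,192],[0,0,0],1]]'
sleep 0; python3 -c "
from h import *; print(readout.get_obs()['contact_force'])"
```

```text
t: 7.83
eef_pos: [0.4979, 0.1619, 0.071]
tool_rot: [0.0, 0.676, 0.737, -0.001]
contact_force: [-3.2, -0.6, 4.1]
gripper_width: 0.71
[-3.19047378 -0.62803304  4.10288161]
```

```bash
python3 -m handwheel '[[[0,0,-1],[0,0,0],0.2],[[0,0,-1],[0,0,0],-0.5],[[0,0,-1],[0,0,0],-0.9],[[0,0,-1],[0,0,0],-1],[[0,0,-1],[0,0,0],-1],[[0,0,-20],[0,0,0],-1],[[0,0,-50],[0,0,0],-1],[[0,0,-90],[0,0,0],-1],[[0,0,-130],[0,0,0],-1],[[0,0,-160],[0,0,0],-1],[[0,0,-170],[0,0,0],-1],[[0,0,-170],[0,0,0],-1]]'
python3 - <<'E'
from h import *
w=snap('wrist','w3.png'); print(w['obs']['eef_pos'])
for d in viewer.outline_of(w,'tumbler')[:2]: print(d['score'],d['rect'],at_z(w,*d['rect'][:2],.109))
p=snap('scene'); s=snap('side')
for q in (p,s):
  for d in viewer.search_frame(q,'vase')[:2]:
    u,v,a,h=d['rect']; print(d['score'],np.round(d['rect']),'top',at_z(q,u,v-h/2+1,.122).round(3))
E
```

```text
t: 8.83
eef_pos: [0.4998, 0.1637, 0.2424]
tool_rot: [0.001, 0.676, 0.737, 0.003]
contact_force: [0.1, 0.9, -0.3]
gripper_width: 0.997
[0.49976834 0.16374674 0.24239193]
0.7 [273.3, 193.7, 68.2, 71.3] [0.49688143 0.16702125 0.109     ]
0.75 [178. 223.  24.  36.] top [ 0.458 -0.193  0.122]
0.55 [356. 178.  18.  35.] top [ 0.461 -0.214  0.122]
```

```bash
python3 -m handwheel '[[[-36,-7,0],[0,0,0],-1],[[-76,-15,0],[0,0,0],-1],[[-116,-23,0],[0,0,0],-1],[[-156,-31,0],[0,0,0],-1],[[-196,-40,0],[0,0,0],-1],[[-236,-48,0],[0,0,0],-1],[[-276,-56,0],[0,0,0],-1],[[-316,-64,0],[0,0,0],-1],[[-350,-71,0],[0,0,0],-1],[[-365,-75,0],[0,0,0],-1],[[-365,-75,0],[0,0,0],-1],[[-365,-75,0],[0,0,0],-1],[[-365,-75,0],[0,0,0],-1]]'
python3 - <<'E'
from h import *
w=snap('wrist','w4.png'); o=w['obs']; print(o['eef_pos'],o['joint_vel'].round(2) if hasattr(o['joint_vel'],'round') else o['joint_vel'])
for d in viewer.outline_of(w,'vase')[:2]:
    m=d['mask']; print(d['score'],d['rect'],at_z(w,*d['rect'][:2],.03))
E
```

```text
t: 10.22
eef_pos: [0.4551, -0.2058, 0.2385]
tool_rot: [-0.001, 0.675, 0.738, -0.0]
contact_force: [0.3, -0.5, 0.2]
gripper_width: 1.0
[ 0.45505027 -0.20583965  0.23846639] [-0.01 -0.01 -0.01 -0.    0.    0.    0.  ]
0.72 [273.1, 187.1, 56.3, 72.8] [ 0.45114231 -0.21706922  0.03      ]
```

View pics/w4.png

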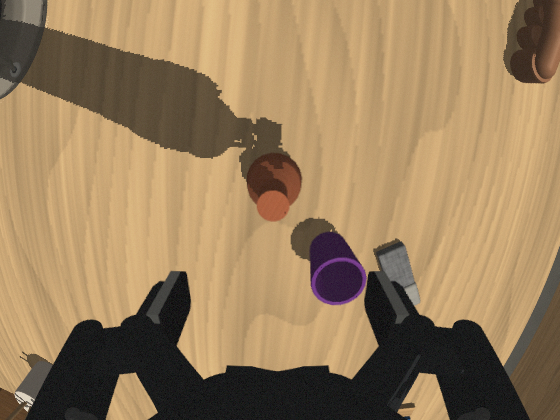

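The vase lip is centred at (273,206) and the belly at (274,180).

```bash
python3 - <<'E'
from h import *
w=snap('wrist'); o=w['obs']
for u,v,z in ((273,206,.122),(274,181,.03),(338,281,.085)):
    W=at_z(w,u,v,z); print(W.round(4), (quat(o).inv().apply(W-o['eef_pos'])*1000).round(1))
E
```

```text
[ 0.4521 -0.2084  0.122 ] [ -2.7  -3.5 116.9]
[ 0.4521 -0.2098  0.03  ] [ -4.1  -3.6 208.9]
[ 0.5296 -0.2993  0.085 ] [-100.2   65.5  153.7]
```

```bash
python3 -m handwheel '[[[-3,-3,30],[0,0,0],-1],[[-3,-3,70],[0,0,0],-1],[[-3,-3,110],[0,0,0],-1],[[-3,-3,140],[0,0,0],-1],[[-3,-3,155],[0,0,0],-1],[[-3,-3,159],[0,0,0],-1],[[-3,-3,159],[0,0,0],0],[[-3,-3,159],[0,0,0],1],[[-3,-3,159],[0,0,0],1],[[-3,-3,159],[0,0,0],1],[[-3,-3,159],[0,0,0],1],[[-3,-3,159],[0,0,0],1],[[-3,-3,150],[0,0,0],1],[[-3,-3,125],[0,0,0],1],[[-3,-3,90],[0,0,0],1],[[-3,-3,50],[0,0,0],1],[[-3,-3,10],[0,0,0],1],[[-3,-3,-20],[0,0,0],1],[[-3,-3,-30],[0,0,0],1],[[-3,-3,-30],[0,0,0],1]]' 40
```

```text
t: 12.03
eef_pos: [0.4537, -0.2109, 0.2725]
tool_rot: [0.003, 0.676, 0.737, 0.001]
contact_force: [1.3, 0.4, -3.1]
gripper_width: 0.292
```

```bash
python3 -m handwheel '[[[30,5,0],[0,0,0],1],[[70,11,0],[0,0,0],1],[[110,18,0],[0,0,0],1],[[150,24,0],[0,0,0],1],[[190,31,0],[0,0,0],1],[[230,37,0],[0,0,0],1],[[270,44,0],[0,0,0],1],[[310,50,0],[0,0,0],1],[[350,57,0],[0,0,0],1],[[390,63,0],[0,0,0],1],[[430,70,0],[0,0,0],1],[[460,75,0],[0,0,0],1],[[476,77,0],[0,0,0],1],[[476,77,0],[0,0,0],1],[[476,77,0],[0,0,0],1]]'
python3 -m handwheel '[[[0,0,30],[0,0,0],1],[[0,0,70],[0,0,0],1],[[0,0,110],[0,0,0],1],[[0,0,140],[0,0,0],1],[[0,0,154],[0,0,0],1],[[0,0,159],[0,0,0],1],[[0,0,161],[0,0,0],1],[[0,0,163],[0,0,0],1],[[0,0,163],[0,0,0],1]]'
```

```text
t: 13.28
eef_pos: [0.4861, 0.2707, 0.2667]
tool_rot: [-0.001, 0.675, 0.738, -0.002]
contact_force: [0.5, -0.8, -2.0]
gripper_width: 0.296
t: 14.03
eef_pos: [0.4884, 0.2704, 0.1072]
tool_rot: [0.0, 0.676, 0.737, 0.001]
contact_force: [0.4, 1.1, -2.4]
gripper_width: 0.294
```

```bash
python3 -m handwheel '[[[0,0,1],[0,0,0],1],[[0,0,2],[0,0,0],1],[[0,0,2],[0,0,0],1]]'
```

```text
t: 14.28
eef_pos: [0.4884, 0.271, 0.1055]
tool_rot: [0.0, 0.676, 0.737, 0.001]
contact_force: [-0.4, -0.7, 4.1]
gripper_width: 0.3
```

```bash
python3 -m handwheel '[[[0,0,1],[0,0,0],0.3],[[0,0,1],[0,0,0],-0.3],[[0,0,1],[0,0,0],-0.8],[[0,0,1],[0,0,0],-1],[[0,0,1],[0,0,0],-1],[[0,0,-20],[0,0,0],-1],[[0,0,-55],[0,0,0],-1],[[0,0,-95],[0,0,0],-1],[[0,0,-120],[0,0,0],-1],[[0,0,-130],[0,0,0],-1],[[0,0,-130],[0,0,0],-1]]'
python3 - <<'E'
from h import *
o=readout.get_obs(); print(np.round(o['q'],2),o['eef_pos'])
s=snap('side','s5.png')
for n in ('vase','tumbler','bowl'):
  for d in viewer.search_frame(s,n)[:2]: print(n,d['score'],np.round(d['rect']))
E
```

```text
t: 15.2
eef_pos: [0.489, 0.2715, 0.2371]
tool_rot: [0.001, 0.676, 0.737, 0.003]
contact_force: [0.6, 0.2, 0.1]
gripper_width: 0.999
[-0.36  0.3  -0.31  1.82  0.11  1.04 -0.63] [0.48895404 0.27145748 0.23712774]
vase 0.83 [282. 304.  28.  39.]
tumbler 0.96 [293. 271.  23.  33.]
tumbler 0.73 [343. 158.  17.  32.]
bowl 0.72 [233. 294.  36.  34.]
```

All three items detected upright in the crate. Now over the lock pad, turned 90°.

```bash
python3 -m handwheel '[[[-16,8,0],[0,0,7],-1],[[-32,15,0],[0,0,14],-1],[[-48,23,0],[0,0,21],-1],[[-64,30,0],[0,0,28],-1],[[-80,38,0],[0,0,35],-1],[[-96,45,0],[0,0,42],-1],[[-112,53,0],[0,0,49],-1],[[-128,60,0],[0,0,56],-1],[[-144,68,0],[0,0,63],-1],[[-160,75,0],[0,0,70],-1],[[-176,83,0],[0,0,77],-1],[[-192,90,0],[0,0,84],-1],[[-206,97,0],[0,0,90],-1],[[-206,97,0],[0,0,90],-1],[[-206,97,0],[0,0,90],-1],[[-206,97,0],[0,0,90],-1]]'
python3 - <<'E'
from h import *
w=snap('wrist','w6.png'); o=w['obs']; print(np.round(o['q'],2))
for n in ('lock_pad','latch_fixed_plate','latch_moving_plate'):
  for d in viewer.search_frame(w,n)[:2]: print(n,d['score'],np.round(d['rect']))
x=[.544,.212,.092]; c,sn=np.cos(x[2]),np.sin(x[2])
for X in [(.045,-.164,.114),(.045,-.128,.128),(-.033,-.14,.163),(-.079,-.14,.163),(.13,-.14,.128)]:
  W=[x[0]+c*X[0]-sn*X[1],x[1]+sn*X[0]+c*X[1],X[2]]; print(X,np.round(proj(w,W)))
E
```

```text
t: 16.73
eef_pos: [0.6012, 0.0748, 0.233]
tool_rot: [-0.0, 0.999, 0.045, -0.001]
contact_force: [-0.9, 0.7, 0.0]
gripper_width: 1.0
[-0.28  0.36  0.07  1.73 -0.03  1.05 -1.68]
lock_pad 0.93 [298. 203.  12.  38.]
latch_fixed_plate 0.87 [280. 210.  53. 317.]
latch_moving_plate 0.77 [272. 345.  28.  49.]
latch_moving_plate 0.7 [298. 203.  12.  46.]
(0.045, -0.164, 0.114) [303. 201.]
(0.045, -0.128, 0.128) [260. 207.]
(-0.033, -0.14, 0.163) [275. 312.]
(-0.079, -0.14, 0.163) [275. 352.]
(0.13, -0.14, 0.128) [274.  99.]
```

View pics/w6.png

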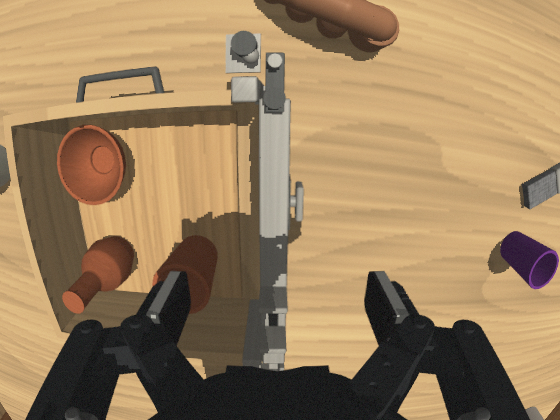

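Rail spans columns 260–289 and the pad is at (298,203), matching the fit. Tumbler, vase and bowl all stand. Descending and pinching.

```bash
python3 -m handwheel '[[[0,1,30],[0,0,0],-1],[[0,1,70],[0,0,0],-1],[[0,1,105],[0,0,0],-1],[[0,1,130],[0,0,0],-1],[[0,1,140],[0,0,0],-1],[[0,1,140],[0,0,0],-1],[[0,1,140],[0,0,0],0],[[0,1,140],[0,0,0],0.3],[[0,1,140],[0,0,0],0.6],[[0,1,140],[0,0,0],1],[[0,1,140],[0,0,0],1],[[0,1,140],[0,0,0],1],[[0,1,140],[0,0,0],1],[[0,1,140],[0,0,0],1]]' 40
```

```text
t: 18.1
eef_pos: [0.6031, 0.0762, 0.0966]
tool_rot: [-0.002, 0.999, 0.044, 0.001]
contact_force: [-4.7, 5.9, 9.3]
gripper_width: 0.304
```

Opening reads about 26 mm against 27 expected with the pad in and 36 out, so it is in. Release, rise, go over the latch plates.

```bash
python3 -m handwheel '[[[0,0,0],[0,0,0],0],[[0,0,0],[0,0,0],-0.6],[[0,0,0],[0,0,0],-1],[[0,0,0],[0,0,0],-1],[[0,0,-30],[0,0,0],-1],[[0,0,-70],[0,0,0],-1],[[0,0,-110],[0,0,0],-1],[[0,0,-130],[0,0,0],-1],[[0,0,-138],[0,0,0],-1]]'
python3 -m handwheel '[[[-8,0,0],[0,0,-7],-1],[[-16,0,0],[0,0,-14],-1],[[-24,-1,0],[0,0,-21],-1],[[-32,-1,0],[0,0,-28],-1],[[-40,-1,0],[0,0,-35],-1],[[-48,-2,0],[0,0,-42],-1],[[-56,-2,0],[0,0,-49],-1],[[-64,-2,0],[0,0,-56],-1],[[-72,-2,0],[0,0,-63],-1],[[-80,-3,0],[0,0,-70],-1],[[-90,-3,0],[0,0,-77],-1],[[-101,-3,0],[0,0,-84],-1],[[-101,-3,0],[0,0,-90],-1],[[-101,-3,0],[0,0,-90],-1],[[-101,-3,0],[0,0,-90],-1]]'
python3 - <<'E'
from h import *
w=snap('wrist','w7.png'); o=w['obs']; print(np.round(o['q'],2))
for n in ('lock_pad','latch_fixed_plate','latch_moving_plate','vase','tumbler'):
  for d in viewer.search_frame(w,n)[:2]: print(n,d['score'],np.round(d['rect']))
x=[.544,.212,.092]; c,sn=np.cos(x[2]),np.sin(x[2])
for X in [(.045,-.164,.114),(-.033,-.14,.163),(-.079,-.14,.163)]:
  W=[x[0]+c*X[0]-sn*X[1],x[1]+sn*X[0]+c*X[1],X[2]]; print(X,np.round(proj(w,W)),(quat(o).inv().apply(W-o['eef_pos'])*1000).round(1))
E
```

```text
t: 18.85
eef_pos: [0.6044, 0.0726, 0.2367]
tool_rot: [-0.0, 0.999, 0.043, 0.003]
contact_force: [-0.5, 0.1, -0.0]
gripper_width: 1.001
t: 20.1
eef_pos: [0.5011, 0.0666, 0.2316]
tool_rot: [-0.0, 0.677, 0.736, -0.0]
contact_force: [-0.0, 1.3, -0.6]
gripper_width: 1.004
[-0.07  0.21 -0.21  1.94  0.05  1.   -0.22]
latch_fixed_plate 0.96 [342. 203. 346.  66.]
latch_moving_plate 0.67 [212. 214.  83.  43.]
vase 0.82 [282.   6.  45.  11.]
vase 0.21 [343. 202. 349.  65.]
tumbler 0.9 [283.  87.  75.  72.]
(0.045, -0.164, 0.114) [390. 227.] [-22.3 101.4 117.5]
(-0.033, -0.14, 0.163) [310. 223.] [ 1.  23.1 68.6]
(-0.079, -0.14, 0.163) [244. 223.] [  0.7 -22.9  68.7]
```

View pics/w7.png

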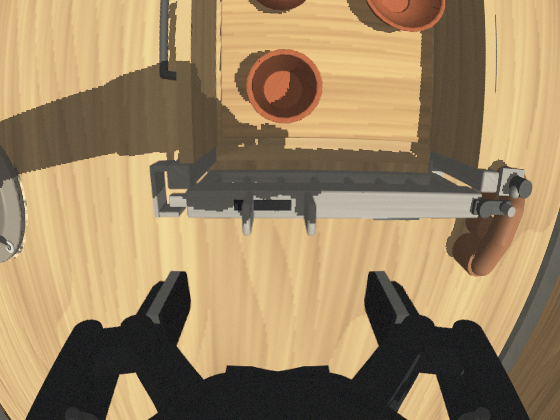

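Plates show at (247,~222) and (312,~222), the tumbler stands at (284,87), and the pad is no longer protruding much. Quick edge check before closing.

```bash
python3 - <<'E'
from h import *
w=snap('wrist'); x=[.544,.212,.092]; c,sn=np.cos(x[2]),np.sin(x[2])
for X in [(-.033,-.152,.163),(-.079,-.152,.163),(0.,-.152,.128),(0.,-.128,.128),(.045,-.164,.125),(.045,-.155,.125)]:
  W=[x[0]+c*X[0]-sn*X[1],x[1]+sn*X[0]+c*X[1],X[2]]; print(X,np.round(proj(w,W)))
f=w['frame'].astype(int)
print(f[185:245:3,312].sum(1).tolist()); print(f[185:245:3,345].sum(1).tolist())
print(f[205:235:2,390].sum(1).tolist(), w['obs']['eef_pos'])
E
```

```text
(-0.033, -0.152, 0.163) [309. 239.]
(-0.079, -0.152, 0.163) [245. 239.]
(0.0, -0.152, 0.128) [345. 221.]
(0.0, -0.128, 0.128) [346. 193.]
(0.045, -0.164, 0.125) [393. 232.]
(0.045, -0.155, 0.125) [394. 222.]
[219, 210, 241, 244, 408, 212, 227, 252, 243, 253, 256, 249, 386, 543, 558, 549, 543, 510, 512, 514]
[209, 215, 320, 540, 532, 546, 527, 542, 546, 552, 548, 478, 534, 542, 536, 536, 530, 532, 532, 539]
[538, 552, 535, 534, 554, 548, 533, 321, 503, 528, 533, 532, 532, 541, 540] [0.50152834 0.06702916 0.23214589]
```

Measured edges are within 2 mm of the fit. The pad's edge is at row 219 (in predicts 222, out predicts 232), so it is in. Lower and squeeze the plates.

```bash
python3 -m handwheel '[[[2,1,30],[0,0,0],-1],[[2,1,65],[0,0,0],-1],[[2,1,88],[0,0,0],-1],[[2,1,97],[0,0,0],-1],[[2,1,97],[0,0,0],-1],[[2,1,97],[0,0,0],-0.3],[[2,1,97],[0,0,0],0],[[2,1,97],[0,0,0],1],[[2,1,97],[0,0,0],1],[[2,1,97],[0,0,0],1],[[2,1,97],[0,0,0],1],[[2,1,97],[0,0,0],1],[[2,1,97],[0,0,0],1]]' 50
```

```text
t: 21.53
eef_pos: [0.5095, 0.0698, 0.1388]
tool_rot: [0.004, 0.676, 0.737, 0.006]
contact_force: [16.0, 1.1, -2.5]
gripper_width: 0.42
```

Width 0.42 is about 37 mm, so the bolt is drawn. Start the swing gently along the arc, recentring 7 mm first.

```bash
python3 -m handwheel '[[[0,4,0],[0,0,0],1],[[0,7,0],[0,0,0],1],[[0,7,0],[0,0,0],1],[[-6,7,0],[0,0,-2],1],[[-16,8,0],[0,0,-5],1],[[-28,9,0],[0,0,-9],1],[[-40,12,0],[0,0,-13],1],[[-40,12,0],[0,0,-13],1]]' 70
```

```text
t: 22.2
eef_pos: [0.5184, 0.0278, 0.1388]
tool_rot: [0.001, 0.587, 0.81, -0.0]
contact_force: [-14.6, 1.5, 30.0]
gripper_width: 0.415
```

It swings, but there is 30 N vertically (fingers on the rail), so ease up 4 mm first.

```bash
python3 -m handwheel '[[[0,-1,-3],[0,0,0],1],[[0,-2,-5],[0,0,0],1],[[0,-2,-5],[0,0,0],1]]' 60
```

```text
t: 22.45
eef_pos: [0.5173, 0.0305, 0.1393]
tool_rot: [0.001, 0.588, 0.809, 0.002]
contact_force: [13.0, 4.6, -26.8]
gripper_width: 0.42
```

```bash
python3 -m handwheel '[[[0,0,2],[0,0,0],1],[[0,0,2],[0,0,0],1],[[-9,0,2],[0,0,-3],1],[[-22,1,2],[0,0,-7],1],[[-34,3,2],[0,0,-11],1],[[-49,7,2],[0,0,-16],1],[[-64,12,2],[0,0,-21],1],[[-64,12,2],[0,0,-21],1]]'
```

```text
t: 23.12
eef_pos: [0.5498, -0.029, 0.139]
tool_rot: [0.002, 0.429, 0.903, 0.001]
contact_force: [1.2, 3.9, 0.4]
gripper_width: 0.413
```

```bash
python3 -m handwheel '[[[-10,0,0],[0,0,-3],1],[[-22,1,0],[0,0,-7],1],[[-37,4,0],[0,0,-12],1],[[-52,8,0],[0,0,-17],1],[[-67,13,0],[0,0,-22],1],[[-67,13,0],[0,0,-22],1]]'
```

```text
t: 23.62
eef_pos: [0.6016, -0.0717, 0.1391]
tool_rot: [0.001, 0.249, 0.969, 0.001]
contact_force: [-3.5, 3.9, 5.7]
gripper_width: 0.412
```

```bash
python3 -m handwheel '[[[-10,0,0],[0,0,-3],1],[[-25,2,0],[0,0,-8],1],[[-40,5,0],[0,0,-13],1],[[-55,9,0],[0,0,-18],1],[[-70,14,0],[0,0,-23],1],[[-84,21,0],[0,0,-28],1],[[-97,29,0],[0,0,-33],1],[[-100,31,0],[0,0,-34],1],[[-100,31,0],[0,0,-34],1],[[-100,31,0],[0,0,-34],1],[[-100,31,0],[0,0,-34],1],[[-100,31,0],[0,0,-34],1]]'
python3 - <<'E'
from h import *
import cv2
p=snap('scene'); s=snap('side'); o=s['obs']
a=p['frame'][100:310,140:420]; b=s['frame'][100:370,150:400]
cv2.imwrite('pics/m8.png',cv2.cvtColor(np.hstack([cv2.resize(a,(400,300)),cv2.resize(b,(400,300))]),cv2.COLOR_RGB2BGR))
print(o['eef_pos'],np.degrees(np.arctan2(o['eef_pos'][1]-.084,o['eef_pos'][0]-.686))+180-5.3, o['contact_force'],np.hypot(o['eef_pos'][1]-.084,o['eef_pos'][0]-.686))
E
```

```text
t: 24.62
eef_pos: [0.7015, -0.093, 0.1392]
tool_rot: [0.0, -0.043, 0.999, -0.0]
contact_force: [-1.7, -0.7, 5.1]
gripper_width: 0.41
[ 0.70153865 -0.09302101  0.13915372] 89.71648457558624 [-1.86608211  0.1648096   5.82205727] 0.17770168542652617
```

View pics/m8.png

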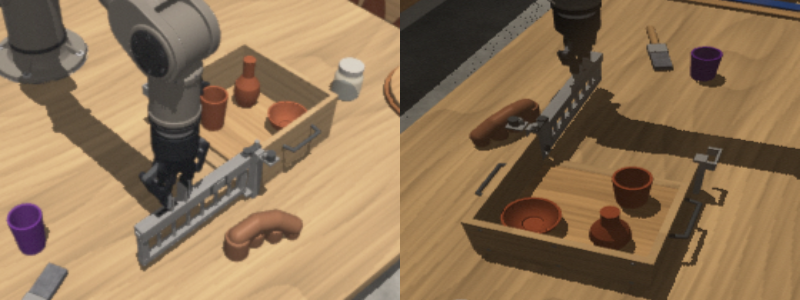

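The gate is square to the crate and held. Tumbler, vase and bowl stand in the crate, and the arch, brush, jar and purple tumbler look unmoved. Handing in.

```bash
python3 -c "
from station import bot; print(bot.hand_in())"
```

```text
the job is handed in; nothing more can be done
None
```

The job is done and handed in at about 25 s of the 72 s allowed. The tumbler and bud vase stand on the board beside the bowl, the lock pad is in, and the gripper is holding the gate open by its squeezed latch plates.

- **Gate:** it stands at about 89.7° to the crate, worked out from the tool pose. The opening of about 35 mm fits fully squeezed plates (37 mm given; the gripper reads 1–2 mm low). The last force reading was about 6 N.
- **Ware and bystanders:** the last pictures show all three pieces upright in the crate. The arch, brush, jar and purple tumbler look unmoved.
- **Lock pad:** it closed to about 26 mm, against 27 expected when in, and the wrist picture agreed.
- **Forces early in the swing:** while the fingers held the plates, about 13° open, the vertical force reached +30 N, then -27 N after I raised the tool 5 mm. I lowered it 2 mm again and the rest of the swing read about 6 N or less. The readings are only at the end of each move, so a short peak in between could have gone unseen.

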